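Set out the slide tray by its edge

ROBOT

A 6-joint arm with a two-finger parallel gripper is mounted at the origin on the work surface. World frame = base frame: x ahead of the robot, y to its left, z up, the work surface at z = 0. Lengths are in m, angles in rad, forces in N, time in s.
With the tool pointing down it reaches from about 0.3 to 0.825 m from the base axis. Payload 5.4 kg.
Tool frame: the origin (TCP) lies at the very end of the fingers, on their centre line; the grasp point (between the pads) lies 19 mm behind it; z points along the fingers, x is the direction in which the jaws open and shut, and the axes are right-handed (so a half turn about z gives the same grasp; the last joint's range is limited). The gripper opens to 92 mm and grips with 3 to 60 N. Pads are 20 mm wide; open, the fingers measure 128 mm over their backs; the gripper's body (75 mm by 189 mm) begins 69 mm behind the grasp point.
Start: joints at [1.036, 0.158, 1.597, -0, 1.386, -0.21], TCP at [0.184, 0.545, 0.215] pointing down, gripper open.
Joint ranges: [-2.91, 2.91], [-0.94, 2.29], [0.18, 2.7], [-1.29, 4.43], [0.17, 2.64], [-3, 3]. Speed limits (rad/s): [2.57, 2.57, 3.14, 3.14, 3.14, 3.14].

INTERFACE

Orientations are given as a rotation vector (axis times angle).
In Python, from workcell import bot gives the robot as it stands. Calls block until the motion is done:
- bot.goto(position, orientation): joint-space move of the TCP to a pose.
- bot.line_to(position, rot=None, max_speed=0.15): straight line of the TCP; rot=None keeps the orientation; max_speed is the mean speed in m/s.
- bot.set_joints(angles): joint-space move.
- bot.set_gripper(opening, newtons=None): opening from 0.0 (shut) to 1.0 (fully open); newtons is the grip in N (None keeps the last); returns when the fingers have stopped.
- bot.hold(seconds).
- bot.inverse_kinematics(position, orientation): joint angles nearest the present ones, or None.
- bot.read_camera(name): name is "scene" or "top" or "wrist"; returns a dict with "pixels" (400x640x3 uint8, blue, green, red), "fx", "fy", "cx", "cy" (pixels), "R" (3x3) and "t" (3): a world point X has camera coordinates R X + t. Camera axes: x right, y down, z forward; pixel columns grow to the right and rows downward; lengths in m; the calibration is good to about 2 mm. A picture is of the moment at which its call begins. There is no depth.
A pose or a line that the arm cannot do raises bot.MotionError and nothing moves.
- bot.job_done(): hands the job in, once; it reports no verdict.
Readings, each from a call of its own:
- bot.current_clock(): time.
- bot.current_joints(): joint angles.
- bot.current_joint_vel(): joint speeds.
- bot.current_effort(): joint torques, N m.
- bot.current_ee_pos(): TCP position.
- bot.current_tool_rot(): TCP orientation.
- bot.current_contact_force(): force on the tool from outside, world axes, zero at the start.
- bot.current_ft_torque(): the same for the moment, N m.
- bot.current_opening(): opening from 0.0 (shut) to 1.0 (fully open).
Only numpy, scipy, OpenCV 4.12 (cv2) and the standard library are available. Lean on these libraries where they do the work, as an engineer would, in place of code of your own. Each camera call takes 0.05 s, during which the arm holds its last target. There are 200 camera calls.

TASK

With the fingertips, first push the blue slide tray back until its long side lies flat against the black fence along the rear of the white riser; then push it along the fence, towards the end beside which the orange carrier box stands, until about a third of its length juts out past that end of the riser, so that it can later be taken by its edge. Do not lift, tip or drop the tray, and leave everything else where it stands.

Things in the scene. Friction and masses are not known exactly. Their poses are not given: they have to be found in the camera images.
- tray: Flat blue slide tray, loose, carrying four stuck-on glass slides: 85 mm (its x) by 132 mm (its y, the long way) by 8 mm thick (z), about 0.16 kg, balanced at its middle. Origin: centre of its underside. It lies on the riser, its y roughly (within 12 degrees) along the riser's y. It slides easily; pushed askew at its middle it can jam with one corner on the fence, and a push nearer the end that lags behind then swings it flush.
- riser: White riser, fixed to the table: a raised shelf 150 mm deep (its x) and 320 mm long (its y), its flat top 60 mm above its origin. Origin: centre of its footprint, on the table. Along its rear (+x) edge runs a black fence of smooth slippery plastic, 8 mm thick, 20 mm higher than the top; the fence's front face is at riser x = +67 mm. The ends, at riser y = +160 and -160 mm, and the front are open. The riser's +x points away from the robot, turned by up to 13 degrees.
- carrier: Orange open carrier box, loose, 150 x 100 mm, 45 mm high, standing on the table beside one end of the riser (the +y or the -y end), about 35 to 65 mm beyond it. Origin: centre of its underside. It only marks the end; leave it.
- waste: White open waste cup, loose, 90 mm across, 85 mm high, on the table beside the other end of the riser. Origin: centre of its underside. Leave it.
- tube_rack: Green tube rack with capped tubes, loose, 70 x 160 mm, 82 mm high, behind the riser. Origin: centre of its underside. Leave it.
- reagent: Amber bottle, loose, 60 mm across, 130 mm high, behind the riser. Origin: centre of its underside. Leave it.
- pipette: White pipette with a red button, lying loose on the table between the robot and the riser, 270 mm long (its x), 24 mm high. Origin: under its middle. Leave it.
- timer: White timer, loose, 65 x 65 mm, 18 mm high, between the robot and the riser. Origin: centre of its underside. Leave it.
- slide_box: Small green and white box, loose, 82 x 32 mm, 38 mm high, between the robot and the riser to the left. Origin: centre of its underside. Leave it.
Not all that is in view belongs to the job. Of the things shaped like the tray, the blue one is meant.

How it is judged:
On the way, in this order (a step that is already met when the one before it is completed fails the run):
1. the tray's long side lies against the fence (within 5 mm and 4 degrees) (x of tray in the frame of riser above 0.0195 m and angle between the y axis of tray and the y axis of riser, either way round below 0.07 rad), for 0.2 s.
2. about a third of the tray juts out past the riser's end beside the carrier (30 to 57 mm) (((y of carrier in the frame of riser above 0 m and y of tray in the frame of riser between 0.124 and 0.151 m) or (y of carrier in the frame of riser below 0 m and y of tray in the frame of riser between -0.151 and -0.124 m))), for 0.2 s.
At the end, for the whole second after the job is handed in: The tray lies flat and at rest on the riser, its long side against the fence (gap under 5 mm, within 4 degrees), with 30 to 57 mm of its 132 mm length sticking out past the riser's end beside which the orange carrier stands (all of step 1 and ((y of carrier in the frame of riser above 0 m and y of tray in the frame of riser between 0.124 and 0.151 m) or (y of carrier in the frame of riser below 0 m and y of tray in the frame of riser between -0.151 and -0.124 m)) and angle between tray's own z axis and vertical below 0.06 rad and z of tray in the frame of riser between 0.056 and 0.065 m and linear speed of tray below 0.01 m/s and angular speed of tray below 0.05 rad/s); the robot touches nothing.
It fails at once if the tray is lifted more than 8 mm off the riser (z of tray in the frame of riser above 0.068 m).
It fails at once if the tray is tipped or falls (angle between tray's own z axis and vertical above 0.12 rad or z of tray in the frame of riser below 0.05 m).
It fails at once if another thing is moved more than 15 mm or tipped (distance of any of carrier, waste, tube_rack, reagent, pipette, timer, slide_box from where it was at the start of the episode above 0.015 m or angle between any of carrier, waste, tube_rack, reagent, pipette, timer, slide_box's own z axis and vertical above 0.2 rad).
It also fails if it takes over 64 s, if anything falls off the work surface, if the arm or the gripper's body presses on something with over 40 N, if the wrist force passes 120 N, or if a joint passes its speed limit or range.

## Working session

There is one attempt and no reset: what is moved stays moved. The work goes in short steps, each a Python script; the robot and the scene stay as the last script left them, time stands still between calls to the robot, and variables do not carry over. Pictures are saved under pics/ and viewed, about 8 in all and at most 12, crops included, and the job is handed in when it is done.

```bash
mkdir -p pics
python3 - <<'E'
from workcell import bot
import cv2,numpy as np
for n in("top","scene"):
    c=bot.read_camera(n); cv2.imwrite(f"pics/{n}0.png",c["pixels"]); print(n,c["fx"],c["cx"],c["cy"],c["R"],c["t"])
print(bot.current_clock(),bot.current_tool_rot())
E
```

```text
top 468.3788859405225 312.0976314242287 195.4447637992748 [[-0.0104301  -0.99983371  0.01495894]
 [-0.99916948  0.00983154 -0.03954346]
 [ 0.03938982 -0.01535896 -0.99910587]] [0.07058184 0.52956592 1.34420164]
scene 423.9854183842727 319.10247707806093 199.6181176429343 [[-0.09834998  0.99496208  0.01943576]
 [ 0.64434322  0.0785515  -0.76069145]
 [-0.75838585 -0.06229068 -0.6488226 ]] [-0.03535557 -0.29627129  1.61152873]
0.1 [ 2.55078728e+00  1.83265947e+00 -2.36990209e-03]
```

View pics/top0.png

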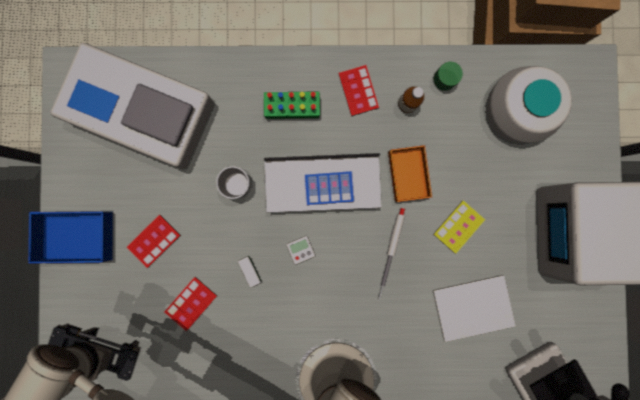

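View pics/scene0.png

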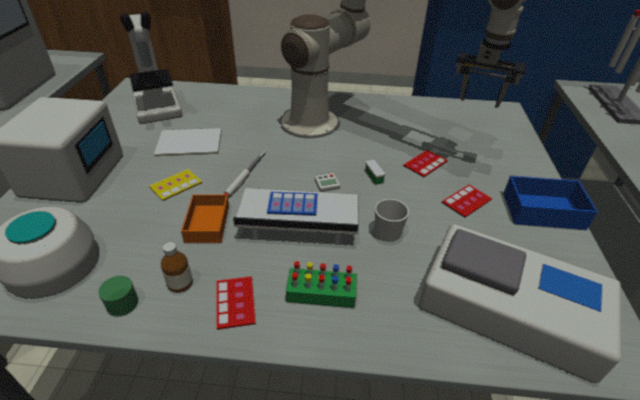

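Tray-like things in the top view are red at (154,241), (190,303) and (358,90), yellow at (460,226), and blue on the riser at (329,188). The blue one fits the description: it is on the riser and has four slides. The carrier is at the right end of the image, which is the -y side. I'll confirm this in an enlarged crop.

Run:
```python
import cv2
p=cv2.imread("pics/top0.png")[140:225,255:391]
cv2.imwrite("pics/crop0.png",cv2.resize(p,None,fx=5.8,fy=5.8,interpolation=cv2.INTER_CUBIC))
```

```text
(no output)
```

View pics/crop0.png

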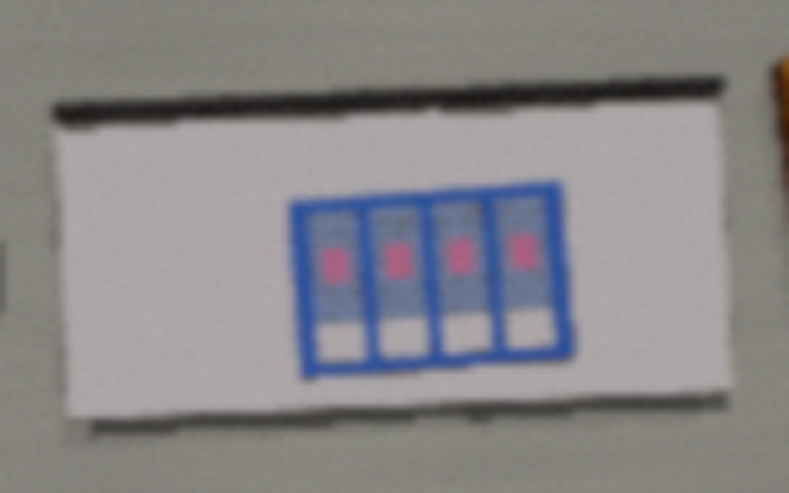

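The crop confirms the blue tray, with corners at (291,203), (558,183), (575,356) and (305,376). The fence front line runs from (60,122) to (722,100), and the riser's front edge from (68,415) to (732,390).

```bash
cat > h.py <<'E'
from workcell import bot
import cv2,numpy as np
from scipy.spatial.transform import Rotation as Ro
def ray(c,u,v,z):
    d=c["R"].T@np.array([(u-c["cx"])/c["fx"],(v-c["cy"])/c["fy"],1]); o=-c["R"].T@c["t"]
    return (o+d*(z-o[2])/d[2])[:2]
def down(a):   # jaw axis along heading a
    x=np.array([np.cos(a),np.sin(a),0]);z=np.array([0,0,-1.])
    return Ro.from_matrix(np.c_[x,np.cross(z,x),z]).as_rotvec()
def crop(c,u0,v0,u1,v1,s,name):
    cv2.imwrite(name,cv2.resize(c["pixels"][v0:v1,u0:u1],None,fx=s,fy=s,interpolation=cv2.INTER_CUBIC))
E
python3 - <<'E'
from h import *
c=bot.read_camera("top")
P=lambda u,v,z:ray(c,255+(u+.5)/5.8-.5,140+(v+.5)/5.8-.5,z)
r=[P(68,415,.06),P(732,390,.06),P(60,122,.06),P(722,100,.06)]
t=[P(*q,.068) for q in((291,203),(558,183),(575,356),(305,376))]
fl,fr,bl,br=r
print("len",np.linalg.norm(fl-fr),"depth",np.linalg.norm(bl-fl))
for n,d in(("front",fl-fr),("back",bl-br),("trayB",t[0]-t[1]),("trayF",t[3]-t[2])): print(n,np.arctan2(d[1],d[0])-np.pi/2,np.linalg.norm(d))
a=np.mean([np.arctan2(*(d[::-1]))-np.pi/2 for d in(fl-fr,bl-br)])
X=np.array([np.cos(a),np.sin(a)]);Y=np.array([-X[1],X[0]])
m=np.mean(r,0); o=m-X*(-75+67)/2e3
print("riser",o,a); print("tray in riser",[(float((p-o)@X),float((p-o)@Y)) for p in t+[np.mean(t,0)]])
w=np.r_[o-.13*X+.02*Y,.12]
for s in(0,np.pi):
  for b in(a+np.pi/2,a): print(s,bot.inverse_kinematics(w,down(b+s)))
print(c["pixels"].shape)
E
```

```text
len 0.31888514879288243 depth 0.14084261859227898
front 0.027327774784799752 0.31888514879288243
back 0.024671358435161883 0.31921462784185256
trayB 0.0657911608349997 0.12815227443944008
trayF 0.06381874549335742 0.1292702778053872
riser [0.56448079 0.03565944] 0.025999566609980818
tray in riser [(0.022829750868807248, 0.04960370859278342), (0.02792778857626591, -0.0784471229372574), (-0.05513430868236222, -0.08328234679103362), (-0.060022039102972755, 0.04589549502101018), (-0.016099702085065455, -0.016557566528624355)]
0 [-1.57976678e-01 -1.11025389e-01  2.06698050e+00 -4.44089210e-16
  1.18563755e+00 -1.75477257e+00]
0 [-1.57976678e-01 -1.11025389e-01  2.06698050e+00 -4.44089210e-16
  1.18563755e+00 -1.83976245e-01]
3.141592653589793 [-1.57976678e-01 -1.11025389e-01  2.06698050e+00 -4.44089210e-16
  1.18563755e+00  1.38682008e+00]
3.141592653589793 [-1.57976678e-01 -1.11025389e-01  2.06698050e+00 -4.44089210e-16
  1.18563755e+00  2.95761641e+00]
(400, 640, 3)
```

```bash
cat >> h.py <<'E'
O=np.array([.5645,.0357]);A=.026
X=np.array([np.cos(A),np.sin(A)]);Y=np.array([-X[1],X[0]])
W=lambda x,y,z:np.r_[O+x*X+y*Y,z]
E
python3 - <<'E'
from h import *
r=down(A-np.pi/2)
bot.goto(W(-.1,-.0166,.18),r); bot.set_gripper(.6)
bot.line_to(W(-.1,-.0166,.064))
f0=bot.current_contact_force(); print(f0)
bot.line_to(W(-.036,-.0166,.064),max_speed=.04)
for x in np.arange(-.034,-.02,.001):
    bot.line_to(W(x,-.0166,.064),max_speed=.02); f=(bot.current_contact_force()-f0)[:2]@X
    print(round(x,4),round(f,2))
    if f<-5: break
c=bot.read_camera("top"); crop(c,255,140,391,225,5.8,"pics/p1.png"); print(bot.current_clock())
E
```

```text
[ 0.57097269 -0.32913647  1.04703311]
-0.034 -0.09
-0.033 -1.49
-0.032 -0.65
-0.031 -1.53
-0.03 -1.23
-0.029 -5.02
7.2167
```

View pics/p1.png

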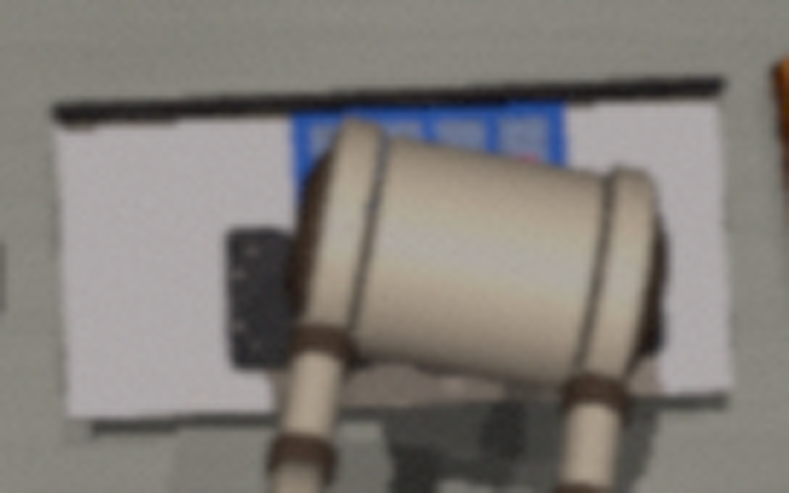

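The tray's rear edge, (292,112) to (565,102), lies along the fence, and contact came at the expected place with 5 N. Next is the push along the fence, stopping a little short to check.

Run:
```python
from h import *
bot.hold(.3)
bot.line_to(W(-.06,-.0166,.064),max_speed=.05)
bot.line_to(W(-.06,-.0166,.13)); r=down(A+np.pi)
r=min((down(A),down(A+np.pi)),key=lambda q:abs(bot.inverse_kinematics(W(.0225,.09,.13),q)[5]))
bot.goto(W(.0225,.09,.13),r); bot.set_gripper(.3)
c=bot.read_camera("top"); crop(c,255,140,391,225,5.8,"pics/p2a.png")
bot.line_to(W(.0225,.09,.064)); f0=bot.current_contact_force()
for y in(.06,.03,0,-.03,-.05):
    bot.line_to(W(.0225,y,.064),max_speed=.04); print(y,bot.current_contact_force()-f0)
c=bot.read_camera("top"); crop(c,255,140,391,225,5.8,"pics/p2.png"); print(bot.current_clock())
```

```text
Traceback (most recent call last):
TypeError: 'NoneType' object is not subscriptable
```

Run:
```python
from h import *
r=down(A); print(bot.inverse_kinematics(W(.0225,.09,.13),r))
bot.goto(W(.0225,.09,.13),r); bot.set_gripper(.3)
bot.line_to(W(.0225,.09,.064)); f0=bot.current_contact_force()
for y in(.06,.03,0,-.03,-.05):
    bot.line_to(W(.0225,y,.064),max_speed=.04); print(y,(bot.current_contact_force()-f0).round(2))
c=bot.read_camera("top"); crop(c,255,140,391,225,5.8,"pics/p2.png"); print(bot.current_clock())
```

```text
[ 1.08563610e-02  2.92557119e-01  1.61219955e+00 -4.44089210e-16
  1.23683598e+00 -1.51436390e-02]
0.06 [-1.59 -1.53 -0.78]
0.03 [ 0.34 -1.69 -0.28]
0 [-0.36  0.18 -0.6 ]
-0.03 [-1.16 -1.6  -0.31]
-0.05 [-0.88 -1.29 -1.69]
15.5667
```

View pics/p2.png

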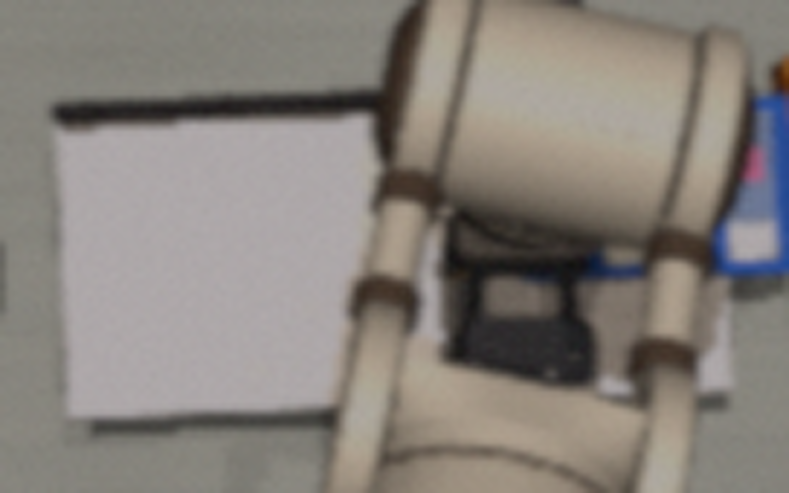

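The tray is still on the fence and juts out about 30 mm (its right edge is at the crop border, riser end at u≈730). I'll push about 11 mm more, back off and check.

Run:
```python
from h import *
bot.line_to(W(.0225,-.0605,.064),max_speed=.03); bot.hold(.3)
bot.line_to(W(.0225,-.03,.064),max_speed=.05)
bot.line_to(W(.0225,-.03,.15)); bot.goto(W(-.03,.25,.2),bot.current_tool_rot()); 
c=bot.read_camera("top"); crop(c,310,140,440,225,6,"pics/p3.png"); print(bot.current_clock(),bot.current_ee_pos())
```

```text
19.0167 [0.52835873 0.28345437 0.19931596]
```

View pics/p3.png

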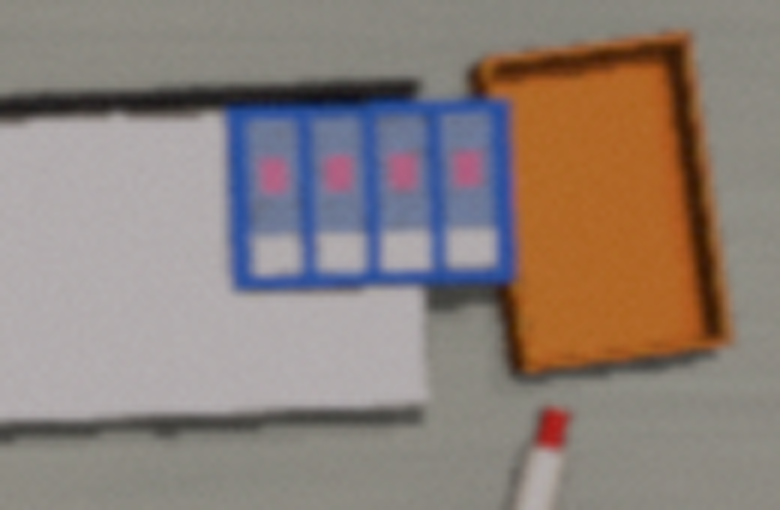

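The carrier is standing and undisturbed. Tray corners are at (228,108), (510,101), (517,280) and (237,289), and the riser end is at u≈422. I'll check these numerically, then hand in.

Run:
```python
from h import *
c=bot.read_camera("top")
P=lambda u,v,z:ray(c,310+(u+.5)/6-.5,140+(v+.5)/6-.5,z)
t=[P(*q,.068) for q in((228,108),(510,101),(517,280),(237,289))]
m=np.mean(t,0)-O; print("tray x,y",m@X,m@Y)
for d in(t[0]-t[1],t[3]-t[2]): print("rel angle",np.arctan2(d[1],d[0])-np.pi/2-A)
e=P(424,350,.06)-O; print("riser end y",e@Y,"tip end",(np.mean(t[1:3],0)-O)@Y)
p=cv2.imread("pics/top0.png").astype(int); d=np.abs(p-c["pixels"]).max(2)
for n,(u,v) in dict(carrier=(410,175),waste=(233,183),rack=(292,104),reagent=(412,98),pipette=(392,252),timer=(300,250),sbox=(249,271)).items(): print(n,(d[v-15:v+15,u-15:u+15]>40).sum())
print(bot.current_contact_force()); 
if .0195<m@X+.002 and .128<-m@Y<.147: bot.hold(.5); bot.job_done(); print("done",bot.current_clock())
```

```text
tray x,y 0.023516390312033713 -0.13670323507837184
rel angle -0.009741887280205506
rel angle -0.0034610066145474884
riser end y -0.15855904947415106 tip end -0.20192120768913593
carrier 36
waste 434
rack 0
reagent 0
pipette 0
timer 113
sbox 473
[ 0.06352586  0.36889291 -0.42177343]
the job is handed in; nothing more can be done
the job is handed in; nothing more can be done
```

The blue tray is flush against the fence with about 42–43 mm of its length past the riser's -y end, where the carrier stands. I pushed it back with two spread fingertips, stopping at about 5 N of contact. Then I pushed its far end along the fence, backed off and handed the job in at about 19–20 s of the 64 s allowed.

**Tray position (last top view):**

| Check | Measured | Required |
|---|---|---|
| Riser x | 0.0235 m | above 0.0195 m |
| Riser y | -0.137 m | -0.151 to -0.124 m |
| Angle to the fence | under 0.01 rad | under 0.07 rad |

The x margin is about 4 mm, against a calibration error of about 2 mm.

**Other things:**
- **Rack, reagent and pipette:** comparing the first and last top views showed no change.
- **Carrier:** a few pixels differ because the tray now overhangs it. It looked undisturbed.
- **Waste cup, timer and slide box:** the comparison did show differences here. The arm is parked on that side and the fingers never went near those things at their height, so I take these to be the arm and its shadow. I did not view a picture to confirm it.

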